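Index the pump stand to its next station

TASK

Bring the pump on the green work stand round to its next station, clockwise seen from above: draw the spring plunger out of its hole, swing the table on, and let the pin drop fully home in the very next hole so that the table is locked. The holes are out of sight under the table and not evenly spaced, so feel for the next one, turn slowly and never force the table round against the pin; do not upset the bearing and the socket standing on the table, and leave the other things on the bench alone.

Things in the scene. Friction and masses are not known exactly. Their poses are not given: they have to be found in the camera images.
- stand: Green base of the work stand, fixed to the bench: drum 218 mm and foot 250 mm in diameter, four bolted ears, 34 mm high. Origin on the turning axis, on the bench top; x points to the plunger as it stood at the start. The aluminium table on it (236 mm) lies 37 to 53 mm above the bench; in its middle a bronze pump casing, 100 mm diameter, top at 104 mm, outlet stub on the side away from the plunger.
- stage (a joint): Table angle, rad, 0 at the start (plunger in a hole), growing clockwise from above. It turns stiffly (4 N at the lug, 7 N with the pin dragging on the track) and stays where left. The next hole lies between 0.70 and 1.26 rad, a different place each time, not visible, not measured; the one after, 0.80 rad further, is wrong. Locked, the table has about 0.03 rad of play.
- plunger (a joint): How far the spring plunger is drawn up, m: 0 fully home, 0.009 with the pin's tip on the flat track between holes, stop at 0.014. The pull rises from 9 N at 0 to 17 N at the stop; let go, the spring drives it down. Standing on the track, the pin falls into a hole by itself when the table brings it there slowly (about 20 mm/s at the knob).
- knob (a point): Middle of the plunger's black pull knob, 27 mm diameter and 21 mm high, on a neck 18 mm in diameter and 8 mm high above the lug. 93 mm from the turning axis; 94 mm above the bench when the pin is home, 103 mm when it stands on the track. Rises with the plunger and turns with the table.
- lug (a point): Centre of the top face of the grey lug that carries the plunger, a block fixed on the table: 34 mm wide along the direction of turning, 30 mm radially, from the table top (53 mm above the bench) to 77 mm. It can be pushed to turn the table.
- pin: The plunger's steel pin, 10 mm diameter, round-nosed, hidden inside the lug and table; the origin is level with the lug's top when the pin is home. It alone holds the table. Sideways force on it must stay under 35 N.
- table_centre (a point): Centre of the table's top face, on the turning axis, 53 mm above the bench.
- bearing: Loose ball bearing lying flat on the table: ring of 44 mm outside diameter, 13 mm high. Origin at the centre of its underside.
- socket: Loose steel wrench socket standing on the table, 24 mm diameter, 38 mm high. Origin at the centre of its underside, z along its axis.
- oil_filter: White oil filter canister standing on the bench, 80 mm diameter, 118 mm high. Origin at the centre of its underside.
- spray_can: Red spray can standing on the bench, 66 mm diameter, 200 mm high. Origin at the centre of its underside.
- grease_jar: White jar with a blue cap standing on the bench, 84 mm diameter, 85 mm high. Origin at the centre of its underside.
- wrench: Steel spanner lying on the bench, 200 mm long along its x axis, under 20 mm high. Origin near its middle.
- screwdriver: Screwdriver lying on the bench, 200 mm long along its x axis. Origin near its middle.
- flange: Steel hub flange lying on the bench, 90 mm diameter, 34 mm high. Origin at the centre of its underside.

How it is judged:
On the way, in this order (a step that is already met when the one before it is completed fails the run):
1. the plunger is drawn until its pin is clear of the first hole, the table still there (value of joint plunger above 0.0085 m and value of joint stage below 0.08 rad), for 0.1 s.
2. the table is swung on clockwise towards the next hole (value of joint stage above 0.25 rad), for 0.05 s.
At the end, for the whole second after the job is handed in: The table stands still in the very next hole clockwise (0.64 to 1.32 rad on; no other hole lies there) with the plunger fully home (within 2 mm), and the bearing and the socket still rest upright on the table (value of joint stage between 0.64 and 1.32 rad and value of joint plunger below 0.002 m and velocity of joint stage between -0.03 and 0.03 rad/s and angle between each of socket, bearing's own z axis and vertical below 0.2 rad and height (world z) of each of socket, bearing above 0.048 m); the robot touches nothing.
It fails at once if the table is forced against the pin (more than 35 N on the pin) (contact force between pin and anything else above 35 N).
It fails at once if the table is swung on to the hole after the next (value of joint stage above 1.42 rad).
It fails at once if the bearing or the socket on the table is tipped over or knocked off (angle between any of socket, bearing's own z axis and vertical above 0.5 rad or height (world z) of any of socket, bearing below 0.04 m).
It fails at once if a thing on the bench is knocked away (more than 30 mm) (distance of any of oil_filter, spray_can, grease_jar, wrench, screwdriver, flange from where it was at the start of the episode above 0.03 m).
It also fails if it takes over 64 s, if anything falls off the work surface, if the arm or the gripper's body presses on something with over 40 N, if the wrist force passes 120 N, or if a joint passes its speed limit or range.

ROBOT

A 6-joint arm with a two-finger parallel gripper is mounted at the origin on the work surface. World frame = base frame: x ahead of the robot, y to its left, z up, the work surface at z = 0. Lengths are in m, angles in rad, forces in N, time in s.
With the tool pointing down it reaches from about 0.325 to 0.9 m from the base axis. Payload 6.1 kg.
Tool frame: the origin (TCP) lies midway between the tips of the shut fingers; the grasp point (between the pads) lies 19 mm behind it; x points along the fingers, y is the direction in which the jaws open and shut, and the axes are right-handed (so a half turn about x gives the same grasp; the last joint's range is limited). The gripper opens to 85 mm and grips with 20 to 120 N. Pads are 22 mm wide; open, the fingers measure 114 mm over their backs; the gripper's body (76 mm by 85 mm) begins 54 mm behind the grasp point. The pads swing forward as they close: fully open they stand 13 mm farther back than shut.
Start: joints at [-1.232, 0.22, 1.526, -0, 1.395, -0.126], TCP at [0.28, -0.559, 0.231] pointing down, gripper open.
Joint ranges: [-2.98, 2.98], [-0.91, 2.08], [0.09, 2.57], [-1.24, 4.39], [0.2, 2.65], [-2.68, 2.68]. Speed limits (rad/s): [2.57, 2.57, 3.01, 3.14, 3.14, 3.14].

INTERFACE

Orientations are given as [roll, pitch, yaw] about the fixed x, y, z axes, in that order (R = Rz(yaw) Ry(pitch) Rx(roll)).
In Python, from plant import movep, move_l, set_joints, gripper_to, hold, inverse_kinematics, observe, get_image, get_calibration, Unreachable, job_done gives the robot as it stands. Calls block until the motion is done:
- movep(position, orientation): joint-space move of the TCP to a pose.
- move_l(position, feed=0.15, rotation=None, max_force=None): straight line of the TCP; rotation=None keeps the orientation; feed is the mean speed in m/s. With max_force (N) it stops when the force on the tool has changed by that much, and returns True; else False.
- set_joints(angles): joint-space move.
- gripper_to(opening, f_grip=None): finger opening in m; f_grip is the grip in N (None keeps the last); returns when the fingers have stopped.
- hold(seconds).
- inverse_kinematics(position, orientation): joint angles nearest the present ones, or None.
- observe(): the state.
- get_image(name): name is "scene" or "top" or "wrist"; returns (picture, depth): 384x512x3 uint8, red, green, blue; 384x512 float32, m along the optical axis (not along the pixel's ray), 0 where there is no reading.
- get_calibration(name): a dict with "intrinsics" (3x3 intrinsics, pixels), "world_from_camera" (4x4, takes a point from camera to world coordinates). Camera axes: x right, y down, z forward; pixel columns grow to the right and rows downward; lengths in m; the calibration is good to about 2 mm. The wrist camera is an equidistant fisheye: a pixel r from the principal point sees the ray r / f radians off the axis. A picture is of the moment at which its call begins: read the wrist's pose just before it. get_calibration takes no time and is no camera call; for the wrist camera it gives the pose at the moment of the call.
A pose or a line that the arm cannot do raises Unreachable and nothing moves.
- job_done(): hands the job in, once; it reports no verdict.
The state is a dict: "time_s": time; "q": joint angles; "joint_velocities": joint speeds; "joint_torque": joint torques, N m; "eef_pos": TCP position; "tcp_rot": TCP orientation; "ft_force": force on the tool from outside, world axes, zero at the start; "torque": the same for the moment, N m; "opening": finger opening in m.
Only numpy, scipy, OpenCV 4.12 (cv2) and the standard library are available. Lean on these libraries where they do the work, as an engineer would, in place of code of your own. Each camera call takes 0.05 s, during which the arm holds its last target.

## Working session

There is one attempt and no reset: what is moved stays moved. The work goes in short steps, each a Python script; the robot and the scene stay as the last script left them, time stands still between calls to the robot, and variables do not carry over. Pictures are saved under pics/ and viewed, and the job is handed in when it is done.

```bash
ls; mkdir -p pics; python3 - <<'E'
from plant import *
import cv2
for n in ("scene","top","wrist"):
    im,d=get_image(n); cv2.imwrite(f"pics/{n}0.png",im[:,:,::-1])
    c=get_calibration(n); print(n,c)
print(observe())
E
```

```text
pics
scene {'intrinsics': array([[349.78560021,   0.        , 251.14411426],
       [  0.        , 349.78560021, 188.45059313],
       [  0.        ,   0.        ,   1.        ]]), 'world_from_camera': array([[-0.10560884,  0.84595737, -0.52268815,  1.09586125],
       [ 0.99428016,  0.0982513 , -0.04187652,  0.04820757],
       [ 0.01592904, -0.52412099, -0.85149484,  0.88650337],
       [ 0.        ,  0.        ,  0.        ,  1.        ]])}
top {'intrinsics': array([[397.06810341,   0.        , 253.28070721],
       [  0.        , 397.06810341, 192.5682731 ],
       [  0.        ,   0.        ,   1.        ]]), 'world_from_camera': array([[ 0.01503322, -0.99346224,  0.11316702,  0.46258067],
       [-0.99961362, -0.01757897, -0.02153131,  0.00493471],
       [ 0.02337991, -0.11279961, -0.99334265,  1.14987461],
       [ 0.        ,  0.        ,  0.        ,  1.        ]])}
wrist {'intrinsics': array([[297.31863964,   0.        , 255.49132679],
       [  0.        , 297.31863964, 189.91752626],
       [  0.        ,   0.        ,   1.        ]]), 'world_from_camera': array([[ 0.448
[... 186 characters left out ...]
  ,  0.        ,  0.        ,  1.        ]])}
{'time_s': 0.15, 'q': array([-1.23210160e+00,  2.21058299e-01,  1.52732690e+00, -1.62528577e-05,
        1.39469516e+00, -1.26107295e-01]), 'joint_velocities': array([ 0.00036017, -0.00331081, -0.00275295,  0.00040372, -0.0004487 ,
       -0.00038553]), 'joint_torque': array([ 3.90148398e-04, -4.97483253e+01, -3.89904714e+01, -1.68376882e-04,
        7.08198961e-03, -1.61614406e-05]), 'eef_pos': array([ 0.27998924, -0.55826836,  0.23045362]), 'tcp_rot': array([-1.68615107,  1.56930854,  1.92024646]), 'ft_force': array([-0.18426056, -0.11086055,  0.79392805]), 'torque': array([ 0.01395798, -0.04760778,  0.03186821]), 'opening': 0.0852613145230858}
```

View pics/top0.png

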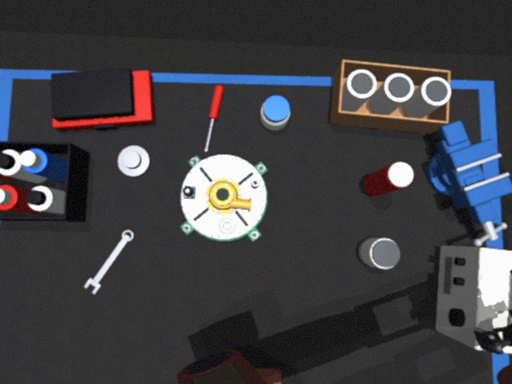

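View pics/scene0.png

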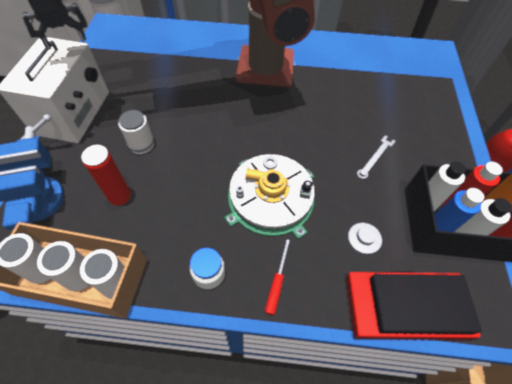

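The top view shows the stand centred near (224,197), the black knob at (188,190), the bearing at (227,226) and the socket at (255,184). Next I'll measure these.

```bash
cat > h.py <<'E'
from plant import *
import numpy as np, cv2
from scipy.spatial.transform import Rotation as R
def cloud(n):
    im,d=get_image(n); c=get_calibration(n); K=c["intrinsics"];T=c["world_from_camera"]
    v,u=np.mgrid[:384,:512]
    P=np.stack([(u-K[0,2])/K[0,0]*d,(v-K[1,2])/K[1,1]*d,d],-1)@T[:3,:3].T+T[:3,3]
    P[d<=0]=np.nan
    return im,P
E
python3 - <<'E'
from h import *
from scipy.optimize import least_squares
for n in ("top","scene"):
    im,P=cloud(n)
    m=np.abs(P[...,2]-.053)<.006
    m&=(np.hypot(P[...,0]-.46,P[...,1]-.07)<.16)
    cnt,_=cv2.findContours(m.astype(np.uint8),cv2.RETR_EXTERNAL,cv2.CHAIN_APPROX_NONE)
    c=max(cnt,key=cv2.contourArea)[:,0]; q=P[c[:,1],c[:,0]]
    f=least_squares(lambda p:np.hypot(q[:,0]-p[0],q[:,1]-p[1])-p[2],[.46,.07,.118],loss="soft_l1",f_scale=.003)
    print(n,f.x, np.nanmedian(P[m][:,2]))
    ctr=f.x[:2]
    r=np.hypot(P[...,0]-ctr[0],P[...,1]-ctr[1])
    # dark/knob, bearing, socket
    hi=(P[...,2]>.058)&(r<.118)&(r>.056)
    nl,lab,st,ce=cv2.connectedComponentsWithStats(hi.astype(np.uint8))
    for i in range(1,nl):
        if st[i,4]>8:
            q=P[lab==i]; z=q[:,2].max(); t=q[q[:,2]>z-.006]
            print(st[i],"mean",q.mean(0).round(4),"topz",z.round(4),"topmean",t.mean(0).round(4), len(t))
    g=cv2.cvtColor(im,cv2.COLOR_RGB2GRAY)
    k=(P[...,2]>.09)&(r<.118)&(r>.07)
    q=P[k]; print("knob",q.mean(0), q.min(0),q.max(0),len(q)); 
    t=np.arctan2(q.mean(0)[1]-ctr[1],q.mean(0)[0]-ctr[0]); print("angle",t, np.hypot(*(q.mean(0)[:2]-ctr)))
    s=im[100:300,120:330] if n=="top" else im[130:250,200:340]
    cv2.imwrite(f"pics/{n}z.png",cv2.resize(s,None,fx=3,fy=3,interpolation=cv2.INTER_CUBIC)[:,:,::-1])
E
```

```text
top [0.54203012 0.06855227 0.08496637] 0.053845027345100105
[206 178  47  34 409] mean [0.5888 0.0418 0.0814] topz 0.1094 topmean [0.5992 0.061  0.1054] 25
[251 179   8   9  49] mean [ 0.6079 -0.0201  0.0859] topz 0.0984 topmean [ 0.6108 -0.0209  0.0947] 9
[183 186  14  13 156] mean [0.582  0.1535 0.0922] topz 0.1098 topmean [0.5846 0.1567 0.1066] 70
[220 225  16   9  68] mean [0.4832 0.0479 0.0663] topz 0.0706 topmean [0.4826 0.0488 0.0672] 55
knob [0.58051593 0.08462228 0.10035717] [ 0.53612083 -0.02770764  0.09012806] [0.61736334 0.16800505 0.10980005] 149
angle 0.39554916803520523 0.041706156078002356
scene [0.54042941 0.09364253 0.07021253] 0.05282111792071431
[263 156  15  12  86] mean [0.4892 0.0482 0.0649] topz 0.069 topmean [0.4891 0.0482 0.0655] 73
[245 167  44  36 744] mean [0.5905 0.0459 0.0825] topz 0.1071 topmean [0.5889 0.0549 0.1038] 102
[300 180  13  19 192] mean [0.5907 0.1558 0.0878] topz 0.1089 topmean [0.5846 0.1571 0.1053] 64
knob [0.58144219 0.07875879 0.09750141] [ 0.54050867 -0.01085372  0.0900487 ] [0.6128478  0.16934901 0.10880179] 201
angle -0.34812476749756593 0.043629971209409014
```

View pics/topz.png

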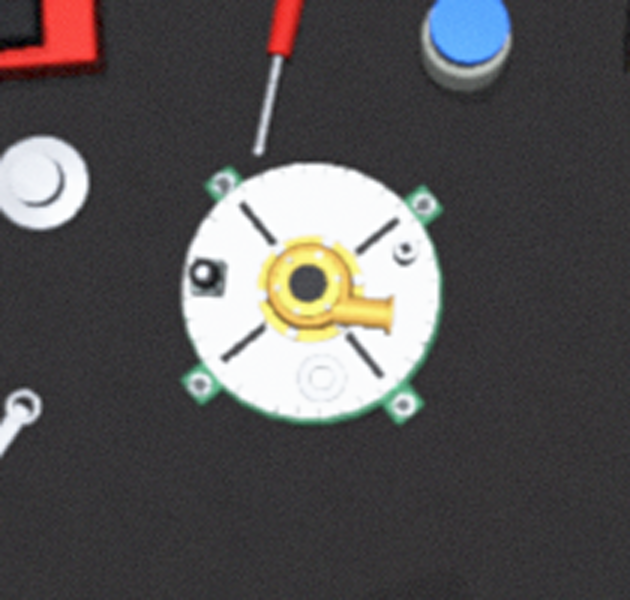

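The zoomed view shows the knob on the left, the socket upper right and the bearing low centre. My starting guess for the centre was off, so I'll refit it.

```bash
python3 - <<'E'
from h import *
from scipy.optimize import least_squares
for n in ("top","scene"):
    im,P=cloud(n)
    m=np.abs(P[...,2]-.053)<.007
    m&=(np.hypot(P[...,0]-.57,P[...,1]-.067)<.16)
    cnt,_=cv2.findContours(m.astype(np.uint8),cv2.RETR_EXTERNAL,cv2.CHAIN_APPROX_NONE)
    c=max(cnt,key=cv2.contourArea)[:,0]; q=P[c[:,1],c[:,0]]
    f=least_squares(lambda p:np.hypot(q[:,0]-p[0],q[:,1]-p[1])-p[2],[.57,.067,.118],loss="soft_l1",f_scale=.002)
    ctr=f.x[:2]; print(n,f.x)
    r=np.hypot(P[...,0]-ctr[0],P[...,1]-ctr[1])
    hi=(P[...,2]>.060)&(r<.118)&(r>.056)
    nl,lab,st,ce=cv2.connectedComponentsWithStats(hi.astype(np.uint8))
    for i in range(1,nl):
        if st[i,4]>8:
            q=P[lab==i]; z=np.percentile(q[:,2],97); t=q[np.abs(q[:,2]-z)<.004]
            d=(t.min(0)+t.max(0))/2-[*ctr,0]
            print(st[i],"topz",z.round(4),"topmean",t.mean(0).round(4),"mid",((t.min(0)+t.max(0))/2).round(4),"ext",np.ptp(t,axis=0).round(3), "r,ang",np.hypot(*d[:2]).round(4),np.arctan2(d[1],d[0]).round(3),len(t))
    B=(r<.05)&(P[...,2]>.095); q=P[B]; print("pump top mid",(q.min(0)+q.max(0))/2)
    # bench things
    for nm,(lo,hi_) in dict(all=(.015,.3)).items():
        mm=(P[...,2]>lo)&(r>.14)&(r<.4)
        nl,lab,st,ce=cv2.connectedComponentsWithStats(mm.astype(np.uint8))
        for i in range(1,nl):
            if st[i,4]>60:
                q=P[lab==i]; print("  obj",st[i],q.min(0).round(3),q.max(0).round(3))
E
```

```text
top [0.57635613 0.06371964 0.11598994]
[251 179   9  10  65] topz 0.0949 topmean [ 0.6119 -0.0224  0.093 ] mid [ 0.6102 -0.0222  0.0938] ext [0.02  0.016 0.006] r,ang 0.0923 -1.196 26
[183 186  13  13 155] topz 0.1091 topmean [0.5839 0.1554 0.1073] mid [0.584  0.1558 0.1082] ext [0.024 0.024 0.006] r,ang 0.0924 1.488 60
[239 198  13  14 108] topz 0.0987 topmean [ 0.5513 -0.0054  0.0973] mid [0.5505 0.001  0.0975] ext [0.019 0.026 0.005] r,ang 0.0678 -1.962 20
[219 218  16  16 155] topz 0.071 topmean [0.4946 0.0499 0.0687] mid [0.4947 0.0514 0.0696] ext [0.041 0.038 0.005] r,ang 0.0826 -2.992 67
pump top mid [0.57360825 0.05566908 0.10305305]
  obj [ 103   80   52   49 1629] [0.771 0.273 0.015] [0.909 0.411 0.088]
  obj [209  85  15  36 285] [0.804 0.074 0.015] [0.909 0.113 0.032]
  obj [261  95  29  35 793] [ 0.779 -0.117  0.015] [ 0.858 -0.037  0.092]
  obj [331 104  15  19 157] [ 0.802 -0.265  0.016] [ 0.828 -0.244  0.115]
  obj [119 146  30  28 400] [0.642 0.285 0.015] [0.721 0.368 0.041]
  obj [ 65 169  22  47 807] [0.516 0.457 0.015] [0.639 0.464 0.136]
  obj [ 177  349   90   3
[... 512 characters left out ...]
6
[236 185   9  13  93] topz 0.0934 topmean [ 0.6105 -0.0214  0.0916] mid [ 0.6103 -0.0218  0.0916] ext [0.02  0.019 0.004] r,ang 0.0921 -1.191 32
pump top mid [0.57569593 0.06447634 0.10390976]
  obj [ 260    0   55   46 2062] [ 0.182 -0.016  0.244] [0.238 0.135 0.389]
  obj [408 172  24  52 709] [0.521 0.458 0.015] [0.633 0.463 0.134]
  obj [355 226  22  22 296] [0.648 0.301 0.015] [0.707 0.353 0.039]
  obj [127 242  19  26 198] [ 0.801 -0.267  0.015] [ 0.83  -0.243  0.114]
  obj [ 190  248   35   40 1093] [ 0.784 -0.117  0.015] [ 0.862 -0.035  0.088]
  obj [266 271  18  44 404] [0.799 0.076 0.015] [0.907 0.113 0.029]
  obj [ 347  271   59   54 1851] [0.771 0.273 0.015] [0.909 0.411 0.083]
```

```bash
cat >> h.py <<'E'
C=np.array([.5763,.0637]); TH0=1.488; RK=.093
def pose(a,z,s,r=RK,adv=0.0):
    """knob at stage angle a; s=0 or pi; adv: extra tangential clockwise offset, m"""
    th=TH0-a; p=C+r*np.array([np.cos(th),np.sin(th)])+adv*np.array([np.sin(th),-np.cos(th)])
    y=(th+s+np.pi)%(2*np.pi)-np.pi
    return [*p,z],[0,np.pi/2,y]
def tang(a):
    th=TH0-a; return np.array([np.sin(th),-np.cos(th),0])
def F(): return np.array(observe()["ft_force"])
E
python3 - <<'E'
from h import *
for s in (0,np.pi):
    for a in (0,.3,.7,1.0,1.3):
        p,o=pose(a,.08,s); q=inverse_kinematics(p,o); print(round(s,1),a,None if q is None else np.round(q,2))
E
```

```text
0 0 None
0 0.3 [ 0.12  0.37  1.63  0.    1.13 -2.64]
0 0.7 [ 0.08  0.43  1.56  0.    1.15 -2.28]
0 1.0 [ 0.04  0.46  1.53  0.    1.16 -2.02]
0 1.3 [ 0.    0.47  1.51  0.    1.16 -1.76]
3.1 0 [ 0.13  0.32  1.7  -0.    1.12  0.21]
3.1 0.3 [ 0.12  0.37  1.63 -0.    1.13  0.5 ]
3.1 0.7 [ 0.08  0.43  1.56 -0.    1.15  0.86]
3.1 1.0 [ 0.04  0.46  1.53 -0.    1.16  1.13]
3.1 1.3 [ 0.    0.47  1.51 -0.    1.16  1.39]
```

```bash
python3 - <<'E'
from h import *
p0=observe()["eef_pos"]
move_l([p0[0],p0[1],.34],feed=.25)
p,o=pose(0,.30,np.pi); movep(p,o)
gripper_to(.045,20)
p,o=pose(0,.16,np.pi); move_l(p,feed=.12,rotation=o)
hold(.3)
s=observe(); print(s["time_s"],s["eef_pos"],p,s["ft_force"],s["opening"])
for n in("scene","wrist"):
    im,d=get_image(n); cv2.imwrite(f"pics/{n}1.png",im[:,:,::-1])
im=cv2.imread("pics/scene1.png")[120:250,190:350]; cv2.imwrite("pics/scene1z.png",cv2.resize(im,None,fx=4,fy=4,interpolation=cv2.INTER_CUBIC))
E
```

```text
5.7667 [0.58426933 0.15641273 0.16050383] [np.float64(0.5839912637928146), np.float64(0.1563814137854475), 0.16] [-0.09685885  0.26831033 -1.6082389 ] 0.04496076123277861
```

View pics/scene1z.png

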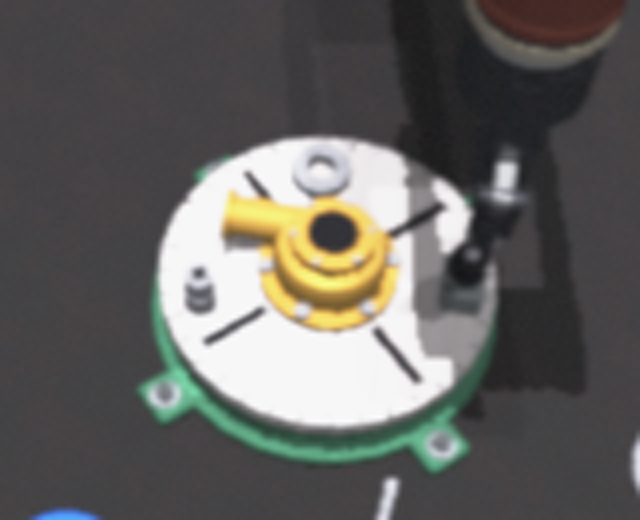

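View pics/wrist1.png

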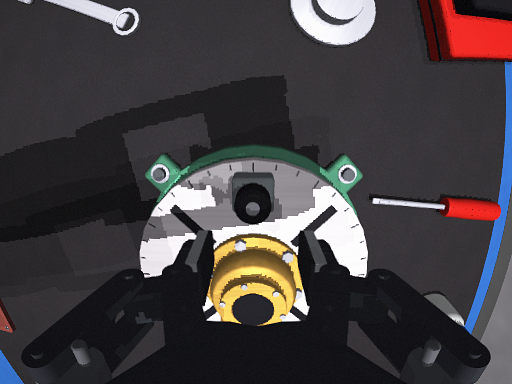

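The scene view shows the gripper above the knob, and the wrist view has the knob centred at (252,203) between the fingers. I'll descend and grip gently.

```bash
python3 - <<'E'
from h import *
p,o=pose(0,.0815,np.pi); print(move_l(p,feed=.06,rotation=o,max_force=6))
hold(.2); f0=F(); print(f0)
gripper_to(.0,20); hold(.3); s=observe(); df=F()-f0
print(s["time_s"],s["eef_pos"],s["opening"],df,"tang",df@tang(0))
im,d=get_image("scene")
cv2.imwrite("pics/scene2z.png",cv2.resize(im[120:250,190:350,::-1],None,fx=4,fy=4,interpolation=cv2.INTER_CUBIC))
E
```

```text
False
[ 0.17897869  1.22028547 -0.54875324]
8.125 [0.58344352 0.15652415 0.08174423] 0.026101286638898248 [-5.48988593e+00  2.34846945e-03  5.85636423e+00] tang -5.471273677374758
```

View pics/scene2z.png

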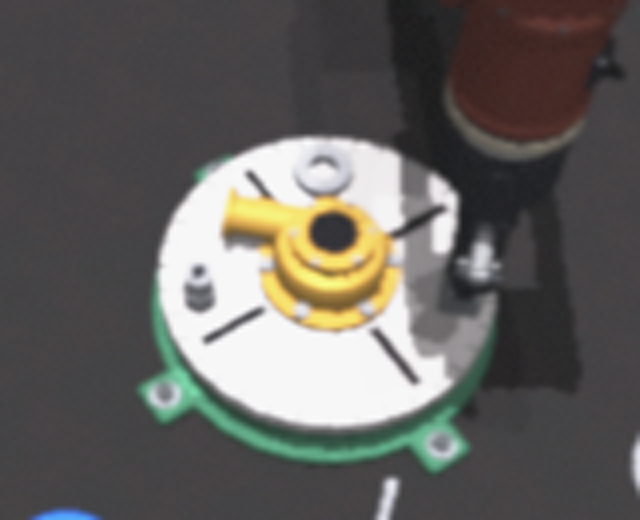

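Gripped: the opening is 26 mm, with only 5 N sideways. Next, a firmer grip and draw the plunger.

```bash
python3 - <<'E'
from h import *
gripper_to(.0,70); hold(.2); s=observe(); print(s["opening"],F())
b=np.array(s["eef_pos"]); b[0]-=0.0004
for dz in (.003,.006,.009,.0115):
    move_l([b[0],b[1],.0817+dz],feed=.02); s=observe(); print(s["time_s"],s["eef_pos"].round(4),s["opening"].round(4),s["ft_force"].round(1))
hold(.2); print(F())
im,P=cloud("scene")
cv2.imwrite("pics/scene3z.png",cv2.resize(im[120:250,190:350,::-1],None,fx=4,fy=4,interpolation=cv2.INTER_CUBIC))
E
```

```text
0.024521086374477048 [-5.11077287 -0.04710838  6.69672341]Traceback (most recent call last):
  File "<stdin>", line 5, in <module>
AttributeError: 'float' object has no attribute 'round'
```

```bash
python3 - <<'E'
from h import *
b=np.array(observe()["eef_pos"]); print(b,F())
for z in (.0877,.0907,.0932):
    move_l([b[0],b[1],z],feed=.02); s=observe(); print(s["time_s"],s["eef_pos"].round(4),round(s["opening"],4),s["ft_force"].round(1))
hold(.2); print(F())
im,P=cloud("scene")
cv2.imwrite("pics/scene3z.png",cv2.resize(im[120:250,190:350,::-1],None,fx=4,fy=4,interpolation=cv2.INTER_CUBIC))
E
```

```text
[0.5828264  0.15654711 0.08351027] [ 3.3828166   1.60365082 -9.88954413]
9.2083 [0.5826 0.1566 0.087 ] 0.0244 [  4.2   1.8 -12.5]
9.5083 [0.5825 0.1566 0.0901] 0.0245 [  3.3   2.1 -13.4]
9.7833 [0.5824 0.1566 0.0925] 0.0243 [  4.    1.8 -15.2]
[  3.26125938   2.96381071 -15.6305481 ]
```

View pics/scene3z.png

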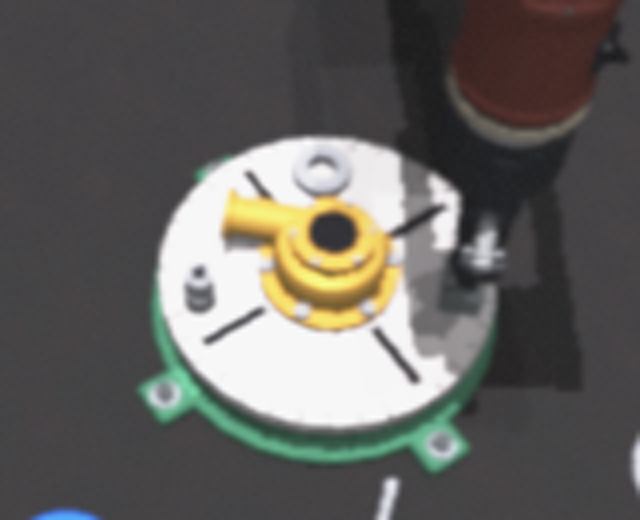

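Fz is −15.6 N and the rise is about 10.7 mm, so the pin is clear. I'll swing 0.40 rad with it drawn, then lower it onto the track.

```bash
python3 - <<'E'
from h import *
b=np.array(observe()["eef_pos"])
move_l([b[0],b[1],.0945],feed=.02); hold(.15); s=observe(); print(s["eef_pos"],F())
adv0=-.0015
for a in np.arange(.05,.401,.05):
    p,o=pose(a,.0945,np.pi,adv=adv0); st=move_l(p,feed=.04,rotation=o,max_force=25); s=observe()
    f=s["ft_force"]; print(round(s["time_s"],2),round(a,2),st,s["eef_pos"].round(4),f.round(1),"tang",round(f@tang(a),1),round(s["opening"],4))
    if st or f@tang(a)<-20: break
im,P=cloud("scene")
cv2.imwrite("pics/scene4z.png",cv2.resize(im[120:250,190:350,::-1],None,fx=4,fy=4,interpolation=cv2.INTER_CUBIC))
E
```

```text
[0.58233828 0.15658841 0.09438471] [  3.63016905   2.73440505 -16.54289952]
10.7 0.05 False [0.5868 0.1561 0.0942] [  1.5   3.1 -16.4] tang 1.1 0.0243
10.97 0.1 False [0.5915 0.1553 0.0943] [  2.2   2.2 -15.7] tang 1.8 0.0246
11.23 0.15 False [0.5962 0.1543 0.0944] [  1.5   0.3 -16.1] tang 1.4 0.0244
11.5 0.2 False [0.6008 0.153  0.0944] [  0.3  -0.4 -17.1] tang 0.4 0.0239
11.77 0.25 False [0.6052 0.1516 0.0944] [  0.5  -1.2 -16.3] tang 0.9 0.0241
12.03 0.3 False [0.6096 0.15   0.0944] [  0.2  -2.6 -16.5] tang 1.2 0.0243
12.3 0.35 False [0.6138 0.1481 0.0944] [ -1.4  -4.1 -16.4] tang 0.5 0.024
12.57 0.4 False [0.6179 0.146  0.0943] [ -2.   -5.8 -17.2] tang 0.9 0.0244
```

View pics/scene4z.png

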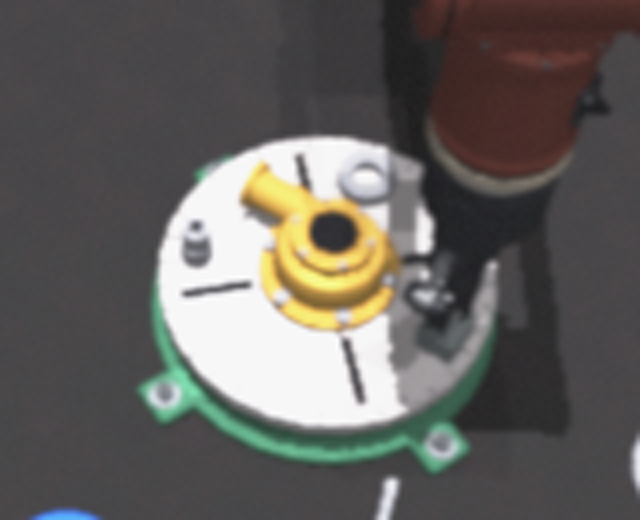

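The table has turned about 0.4 rad, with the lug now at lower right under the gripper. The bearing and socket are still standing. Now I'll set the pin on the track, release it, and straddle the lug.

```bash
python3 - <<'E'
from h import *
a=.4
p,o=pose(a,.0925,np.pi,adv=-.0015); move_l(p,feed=.02,rotation=o); hold(.1); print(F())
gripper_to(.042,20); hold(.2); s=observe(); print(s["time_s"],s["eef_pos"],F())
im,P=cloud("wrist") if 0 else get_image("wrist"); cv2.imwrite("pics/wrist5.png",im[:,:,::-1])
# lug pos via depth from scene
im,P=cloud("scene")
r=np.hypot(P[...,0]-C[0],P[...,1]-C[1]); 
cv2.imwrite("pics/scene5z.png",cv2.resize(im[120:250,190:350,::-1],None,fx=4,fy=4,interpolation=cv2.INTER_CUBIC))
p,o=pose(a,.059,np.pi,adv=-.001); print("stop",move_l(p,feed=.05,rotation=o,max_force=5))
hold(.2); s=observe(); print(s["time_s"],s["eef_pos"],s["opening"],F())
E
```

```text
[ -2.44703662  -5.42913617 -15.92987993]
13.4833 [0.61891851 0.14707166 0.09357703] [-0.42190471 -0.05935738  0.40676776]
stop False
14.6 [0.6189273  0.14658416 0.05951154] 0.04189158241009458 [-0.00494047 -1.01850922 -0.24641394]
```

View pics/wrist5.png

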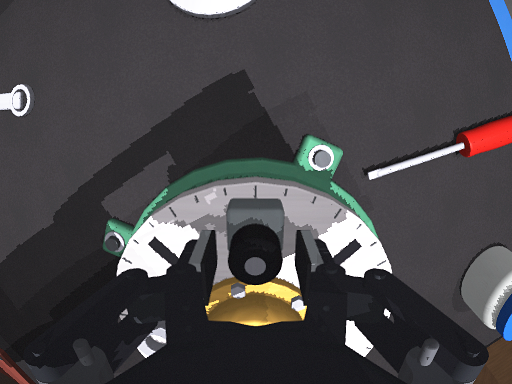

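View pics/scene5z.png

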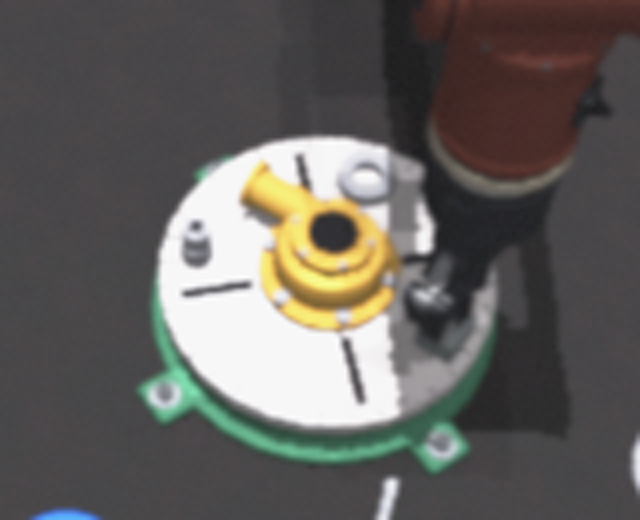

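The knob sits centred between the fingers at (255,255) and they straddle the lug without touching it. Now the slow push, in small guarded steps.

```bash
cat > push.py <<'E'
from h import *
import sys
a0,a1,da,feed=map(float,sys.argv[1:5])
f00=0
for a in np.arange(a0,a1+1e-6,da):
    p,o=pose(a,.059,np.pi,adv=-.001); st=move_l(p,feed=feed,rotation=o,max_force=9); s=observe()
    e=s["eef_pos"]; act=TH0-np.arctan2(e[1]-C[1],e[0]-C[0])
    ft=s["ft_force"]@tang(a); print(round(s["time_s"],2),round(a,3),"act",round(act,3),st,"tang",round(ft,1),"F",s["ft_force"].round(1),flush=True)
    if st or ft<-13: print("STOP"); break
E
python3 push.py .42 .62 .02 .02
```

```text
14.85 0.42 act 0.412 False tang -0.6 F [-0.1  1.2  0. ]
15.1 0.44 act 0.427 False tang -1.3 F [-1.   0.8  0.7]
15.35 0.46 act 0.433 False tang -6.3 F [-6.   2.2  4.2]
15.6 0.48 act 0.445 False tang -6.8 F [-7.2  1.3  5.8]
15.85 0.5 act 0.468 False tang -6.5 F [-7.   1.3  4.6]
16.1 0.52 act 0.485 False tang -7.5 F [-7.8  2.   6. ]
16.35 0.54 act 0.507 False tang -6.8 F [-7.9  0.8  4.6]
16.6 0.56 act 0.524 False tang -7.8 F [-8.   2.4  6.2]
16.85 0.58 act 0.546 False tang -7.7 F [-8.2  2.   5.7]
17.1 0.6 act 0.568 False tang -6.1 F [-7.   1.1  4.9]
17.35 0.62 act 0.585 False tang -6.8 F [-8.   1.1  5.3]
```

Steady 7 N push, which matches the pin dragging on the track. Continuing to feel for the hole.

```bash
python3 push.py .635 1.34 .015 .02
```

```text
17.6 0.635 act 0.6 False tang -7.4 F [-8.4  1.6  6.3]
17.85 0.65 act 0.615 False tang -7.8 F [-8.9  1.8  6.6]
18.1 0.665 act 0.63 False tang -8.0 F [-8.2  3.   5.5]
18.35 0.68 act 0.653 False tang -3.9 F [-4.5  0.9  2.3]
18.6 0.695 act 0.662 False tang -6.7 F [-7.1  2.3  4.7]
18.85 0.71 act 0.673 False tang -8.3 F [-8.6  3.2  5.5]
19.1 0.725 act 0.688 False tang -6.9 F [-7.9  2.   4.9]
19.35 0.74 act 0.704 False tang -7.1 F [-7.4  2.9  6.1]
19.6 0.755 act 0.719 False tang -7.2 F [-8.   2.4  4.9]
19.85 0.77 act 0.735 False tang -7.1 F [-8.3  2.2  4.7]
20.1 0.785 act 0.75 False tang -7.4 F [-8.1  2.8  5. ]
20.35 0.8 act 0.783 False tang -0.7 F [-1.3 -0.2  0. ]
20.6 0.815 act 0.811 False tang -0.2 F [ 0.3  0.5 -0.3]
20.85 0.83 act 0.823 False tang -1.1 F [-0.4  1.1  0.5]
21.1 0.845 act 0.833 False tang -3.0 F [-1.9  2.3  1.4]
21.35 0.86 act 0.847 False tang -3.8 F [-2.   3.3  3.2]
21.6 0.875 act 0.853 False tang -6.0 F [-4.   4.5  4. ]
21.85 0.89 act 0.856 False tang -10.5 F [-7.   7.9  7. ]
22.1 0.905 act 0.859 False tang -13.7 F [-10.6   9.4   8.5]
STOP
```

The drag vanished at about 0.78 and then a hard stop built up, so the pin seems to have dropped. I'll back off to relieve it, lift away and look.

```bash
python3 - <<'E'
from h import *
p,o=pose(.845,.059,np.pi,adv=-.001); move_l(p,feed=.03,rotation=o); hold(.1); print(F())
p[2]=.14; print(move_l(p,feed=.08,max_force=8))
p[2]=.25; move_l(p,feed=.15)
move_l([.42,p[1]+.12,.30],feed=.25); hold(.2)
print(observe()["time_s"],F())
for n in("top","scene"):
    im,P=cloud(n)
    s=im[130:260,150:300] if n=="top" else im[120:250,190:350]
    cv2.imwrite(f"pics/{n}6z.png",cv2.resize(s[:,:,::-1],None,fx=4,fy=4,interpolation=cv2.INTER_CUBIC))
    r=np.hypot(P[...,0]-C[0],P[...,1]-C[1])
    k=(P[...,2]>.06)&(r<.118)&(r>.056)
    nl,lab,st,ce=cv2.connectedComponentsWithStats(k.astype(np.uint8))
    for i in range(1,nl):
        if st[i,4]>8:
            q=P[lab==i]; z=np.percentile(q[:,2],97); t=q[np.abs(q[:,2]-z)<.004]; m=(t.min(0)+t.max(0))/2
            print(n,st[i],"z",z.round(4),"mid",m.round(4),"r,stage",np.hypot(*(m[:2]-C)).round(4),(TH0-np.arctan2(m[1]-C[1],m[0]-C[0])).round(3))
E
```

```text
[ 0.5150913   0.05011035 -0.81091588]
False
25.9917 [ 1.22099078 -0.52321832 -0.26621464]
top [196 161  15  16 153] z 0.1088 mid [0.6502 0.1209 0.1087] r,stage 0.0934 0.829
top [250 207   8   8  59] z 0.0942 mid [ 0.5363 -0.0193  0.0927] r,stage 0.0922 3.508
top [196 211  16  16 157] z 0.0701 mid [0.5126 0.1157 0.0692] r,stage 0.0823 -0.969
top [224 213  17  14 114] z 0.0977 mid [0.5099 0.0375 0.0966] r,stage 0.0714 4.253
scene [258 156  14  12 104] z 0.0965 mid [0.5084 0.0354 0.0952] r,stage 0.0736 4.235
scene [240 163   9  13  87] z 0.0925 mid [ 0.5355 -0.0187  0.0909] r,stage 0.0919 3.518
scene [285 163  15  13 136] z 0.0685 mid [0.5121 0.1169 0.0672] r,stage 0.0834 -0.962
scene [284 200  16  19 207] z 0.1071 mid [0.6491 0.1213 0.1064] r,stage 0.0928 0.818
```

```bash
ls pics
```

```text
scene0.png
scene1.png
scene1z.png
scene2z.png
scene3z.png
scene4z.png
scene5z.png
scene6z.png
scenez.png
top0.png
top6z.png
topz.png
wrist0.png
wrist1.png
wrist5.png
```

View pics/top6z.png

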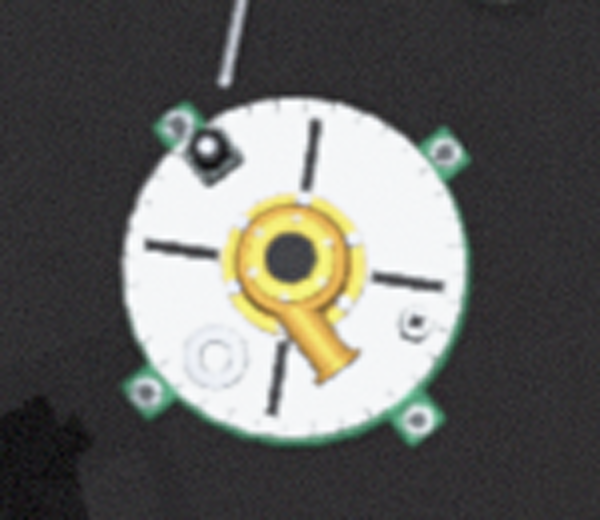

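View pics/scene6z.png

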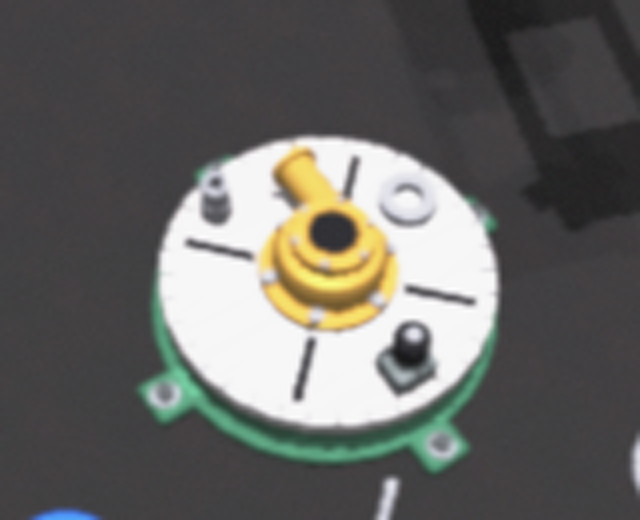

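The knob height matches the start value (top 0.1088 vs 0.1091 m, scene 0.1071 vs 0.1074 m), so the pin is home. The table is at about 0.82 rad, the loose parts are upright and the robot is clear.

```bash
python3 -c "
from plant import *
print(job_done())"
```

```text
the job is handed in; nothing more can be done
None
```

The pump is at its next station with the pin home and the table locked, as far as my checks show; the job is handed in at about 26 s of the 64 s allowed.

- **Drawing the plunger:** I gripped the knob, drew it about 11–12 mm and swung the table 0.40 rad with the pin clear. Then I lowered the pin onto the track and let go.
- **Finding the hole:** I pushed the lug round in small steps with the fingers either side of it. The push held at 7–8 N, the drag vanished with the fingers at about 0.78 rad, then the table met a firm stop. I stopped at 13.7 N and backed off, well under the 35 N limit on the pin.
- **Last checks:** The table stands at about 0.82 rad. The knob height matches its starting height to within 0.3 mm in both cameras, where a pin still on the track would sit 9 mm higher. The bearing and socket are upright on the table, and the robot is clear of everything.
- **Not checked:** I did not re-measure the things on the bench afterwards; every move stayed clear of them. I had no direct reading of the force on the pin, only the force at the wrist. No check failed or disagreed.

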